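Clear the spanner and hold the fluidics cover at its set mark

TASK

The spanner has been left lying on the closed cover of the fluidics module: first hang it by its eye on the peg of the sloping tool board and let go of it, so that it hangs there. Then raise the cover until its clamp knob lines up with the marker clip on the rim of the quadrant beside it (clip, knob and hinge in one line), and hold it there so that a colleague can tighten the knob: finish while still holding the cover steady at the marked angle, because without you it falls shut. Leave the tube rack, the bottle, the tip box and the marker clip as they are.

Things in the scene. Friction and masses are not known exactly. Their poses are not given: they have to be found in the camera images.
- module: fluidics module, a low white case fixed to the bench, 270 mm deep (x), 300 mm wide (y), 140 mm high with its cover shut. Origin: centre of underside, z up; front faces its -x, the cover's hinge is its rear (+x) top edge. On its -y side stands a 3 mm aluminium slotted quadrant, in the plane y = -163 mm, 149 to 181 mm from the hinge line, up to 300 mm high; the cover's clamp knob runs in its slot.
- cover (a joint): opening angle of the cover, rad: 0 shut (level), grows as its front edge rises, end stop 1.05. White plate 265 x 298 mm, 12 mm thick, top 140 mm above the bench when shut, 0.4 to 0.85 kg, centre of mass about 130 mm from the hinge; the hinge is nearly free, so it falls shut when let go. It has a U-handle on top near its front edge.
- marker (a joint): angle at which the marker clip (dark steel, 22 x 14 x 9 mm, with a small thumb screw) sits on the quadrant's outer rim, rad; same hinge line, zero and sense as cover: the cover is at the mark when the two are equal. Stiff, already set (0.45 to 0.8), not to be moved.
- cover_hinge (a point): middle of the cover's hinge line, at the rear top edge of the module: in the module's frame 130 mm along x, 0 in y, 134 mm up. Axes as module.
- cover_handle (a point): middle of the bar of the cover's U-handle: round aluminium bar 12 mm thick, 110 mm long along the module's y, a post at each end, its axis 35 mm above the cover's top. In the cover's frame (origin on the hinge line, axes the module's when shut) at x = -235 mm, z = +41 mm. Turns with the cover; the bar can turn between flat finger pads.
- cover_knob (a point): centre of the black clamp knob (26 mm across, 19 mm thick) on the cover's -y edge, outside the quadrant, 165 mm from the hinge line and at its height when shut. Axes: the cover's, x pointing from the knob towards the hinge, y along the hinge. Loose now, so it does not hold the cover.
- marker_tip (a point): middle of the marker clip, 190 mm from the hinge line, in the plane of the quadrant. Axes: x pointing from the clip towards the hinge, y along the hinge. The cover is at the mark when knob, clip and hinge line are in one line seen from the side.
- spanner: flat steel open-ended spanner, 168 mm long, 0.09 to 0.15 kg, first lying flat on the cover behind the handle, roughly along the module's y. Origin: underside of the middle of its grip, a black sleeve 75 mm long (x), 22 wide, 10 thick; centre of mass within 10 mm of it. x points from eye to jaw, z is normal to its flat side (up at the start). Jaw 37 mm wide, ends at x = 84 mm; steel 6 mm thick.
- spanner_eye (a point): centre of the hanging eye at the end of the handle: 65 mm from the spanner's origin along its -x and 5 mm up; round hole 26 mm across, ring 38 mm across; the hole's axis is the spanner's z. Axes as spanner.
- tube_rack: grey rack of capped tubes, 75 x 200 mm, 82 mm high, loose bystander; origin centre of underside.
- reagent_bottle: white bottle 68 mm across, 150 mm high, loose bystander; origin centre of underside.
- tip_box: blue pipette tip box with clear lid, 118 x 80 mm, 67 mm high, loose bystander; origin centre of underside.
- stand: bench tool board of white steel sheet, fixed: base 170 x 115 mm, on it a flat board 115 mm wide, 260 mm long, leaning back 35 degrees from upright (face up and towards its -x, roughly the robot; top edge 217 mm high), 14 mm lip at its foot, and near its top one round dark steel peg, 9 mm thick, 45 mm long, square to the face (so rising at 35 degrees, outwards). Origin: centre of underside; z up.
- peg_root (a point): foot of the peg on the board's face: 71 mm along the stand's x and 194 mm up from the stand's origin. Axes: z along the peg outwards, x up the slope of the board, y across it.
- peg_tip (a point): free end of the peg, 45 mm from peg_root along its z; a tool's eye is threaded over it and the tool then hangs down the face of the board. Axes as peg_root.

How it is judged:
By the outcome, as a careful person would: the job done as asked, in the order asked, and still so for the second after the job is handed in, while the arm keeps its last pose, push and grip.
It also fails if it takes over 67 s, if anything falls off the work surface, if the arm or the gripper's body presses on something with over 40 N, if the wrist force passes 120 N, or if a joint passes its speed limit or range.

ROBOT

A 7-joint arm with a two-finger parallel gripper is mounted at the origin on the work surface. World frame = base frame: x ahead of the robot, y to its left, z up, the work surface at z = 0. Lengths are in m, angles in degrees, forces in N, time in s.
With the tool pointing down it reaches from about 0.4 to 0.85 m from the base axis. Payload 10.4 kg.
Tool frame: the origin (TCP) lies at the very end of the fingers, on their centre line; the grasp point (between the pads) lies 19 mm behind it (bot.pinch_z is the distance from the TCP to the grasp point, in m); z points along the fingers, y is the direction in which the jaws open and shut (so a half turn about z gives the same grasp; the last joint's range is limited). The gripper opens to 87 mm and grips with 3 to 60 N. Pads are 19 mm wide; open, the fingers measure 117 mm over their backs; the gripper's body (75 mm by 190 mm) begins 51 mm behind the grasp point.
Start: joints at [73.992, 19.034, -3.707, 83.658, 1.238, 77.344, -5.071], TCP at [0.159, -0.605, 0.223] pointing down, gripper open.
Joint ranges: [-148.97, 148.97], [-28.65, 121.19], [-84.17, 76.75], [9.2, 138.47], [-72.65, 252.65], [3.7, 117.97], [-149.18, 149.18]. Speed limits (degrees/s): [127.2, 127.2, 159.86, 159.86, 180, 180, 180].

INTERFACE

Orientations are given as a 3x3 rotation matrix whose columns are the frame's x, y, z axes.
In Python, from station import bot gives the robot as it stands.
- The arm moves only by the tool servo_tool, never from a script. Its argument "targets" is one flat list of numbers, 4 for each row, row after row: the shift along the tool's x, y, z in m, then the turn about the tool's z in rad. In form: [dx, dy, dz, roll, dx, dy, dz, roll, ...]. A call has 1 to 8 rows; each row is the pose to reach, as a shift and turn from the pose commanded when the call began, along the tool's axes at that moment; what a row does not reach only later rows make up. A row lasts 1/10 s, in which the tool goes at most 50 mm and 8.59 degrees, less where a joint would pass 70% of its speed; a pose out of reach is approached as far as the arm can. A call with a gripper value outside its range is refused whole. "fingers" is the finger opening in m, from 0 to 0.087, set as the call begins (left out, the last holds). The fingers move at their own pace and stop on an object; "force" is the grip in N (left out, the last holds). Time passes only in rows, so rows that repeat a pose let the fingers close. It gives the time, the measured TCP pose, the force and the opening at its end, in the units of the state.
- bot.observe(): the state, without advancing time (a new reading comes with each control period).
- bot.camera(name): name is "side" or "top" or "wrist"; returns the picture (480x640x3 uint8, red, green, blue); there is no depth.
- bot.get_calibration(name): a dict with "fx", "fy", "cx", "cy" (pixels), "dist_coeffs" ([k1, k2, p1, p2, k3] as OpenCV has them; the pictures are not rectified), "R" (3x3) and "t" (3): a world point X has camera coordinates R X + t; the wrist camera has in their place "hand_eye" (4x4, takes a point from camera to tool coordinates, whose origin is the TCP and whose axes are the flange's). Camera axes: x right, y down, z forward; pixel columns grow to the right and rows downward; lengths in m; the calibration is good to about 2 mm. A picture is of the moment at which its call begins: read the wrist's pose just before it. get_calibration takes no time and is no camera call.
- bot.job_done(): hands the job in, once; it reports no verdict.
Trained networks look in the newest picture that a camera, given by its name, has taken for a name from the list of things; names that differ only in an ending like _2 or _b are one class to them, and where a whole thing is asked for, a point or a joint stands for the part that bears it (a point fixed in the world has none). Each returns a list of dicts, best first, with "score" (0 to 1); they miss things now and then, are a little off and sometimes report something else, mostly with a low value. They report only what shows in the picture. A call takes as long as a camera call.
- bot.masks_of(camera, label): "region" (480x640 bool, what is visible of it) and "pixel" ([column, row] in pixels, amid what is visible of it).
- bot.pinpoint(camera, label): "pixel" ([column, row] in pixels: a listed point, or the origin of a listed thing).
The state is a dict: "t": time; "joint_positions": joint angles; "joint_velocities": joint speeds; "joint_torque": joint torques, N m; "position": TCP position; "tool_rot": TCP orientation; "ft_force": force on the tool from outside, world axes, zero at the start; "moment": the same for the moment, N m; "grip_width": finger opening in m.
Only numpy, scipy, OpenCV 4.12 (cv2) and the standard library are available. Lean on these libraries where they do the work, as an engineer would, in place of code of your own. Each camera call takes 0.05 s, during which the arm holds its last target. There are 200 camera calls.

## Working session

There is one attempt and no reset: what is moved stays moved. The work goes in short steps, Python scripts to look and compute and a tool call to move; the robot and the scene stay as the last step left them, time stands still between calls to the robot, and variables do not carry over. Pictures are saved under pics/ and viewed, about 8 in all and at most 12, crops included, and the job is handed in when it is done.

Besides the shell and the picture viewer there is one more tool, called after "Request:" as a command line: name --argument value ..., lists and objects as JSON in quotes. servo_tool: Moves the arm, as the interface text tells. Its arguments: {"type":"object","properties":{"targets":{"type":"array"},"fingers":{"type":"number"},"force":{"type":"number"}},"required":["targets"]}

```bash
ls; mkdir -p pics
cat > h.py <<'E'
import numpy as np, cv2
from station import bot
from scipy.spatial.transform import Rotation as Rn
np.set_printoptions(precision=4,suppress=True)
def K(c): return np.array([[c['fx'],0,c['cx']],[0,c['fy'],c['cy']],[0,0,1]]),np.array(c['dist_coeffs'])
def ext(name,s=None):
    c=bot.get_calibration(name)
    if 'R' in c: return np.array(c['R']),np.array(c['t']).ravel()
    s=s or bot.observe(); H=np.array(c['hand_eye']); T=np.eye(4);T[:3,:3]=s['tool_rot'];T[:3,3]=s['position']
    M=np.linalg.inv(T@H); return M[:3,:3],M[:3,3]
def ray(name,px,s=None):
    k,d=K(bot.get_calibration(name)); R,t=ext(name,s)
    u=cv2.undistortPoints(np.array([[px]],float),k,d).ravel(); v=R.T@np.array([u[0],u[1],1]); return -R.T@t, v/np.linalg.norm(v)
def proj(name,X,s=None):
    k,d=K(bot.get_calibration(name)); R,t=ext(name,s)
    return cv2.projectPoints(np.array(X,float).reshape(-1,3),cv2.Rodrigues(R)[0],t,k,d)[0].reshape(-1,2)
def tri(rs):
    A=np.zeros((3,3));b=np.zeros(3)
    for o,v in rs:
        P=np.eye(3)-np.outer(v,v);A+=P;b+=P@o
    X=np.linalg.solve(A,b); return X,[np.linalg.norm((np.eye(3)-np.outer(v,v))@(X-o)) for o,v in rs]
def onz(r,z): o,v=r; return o+v*(z-o[2])/v[2]
def snap(name,fn=None):
    im=bot.camera(name)
    if fn: cv2.imwrite('pics/'+fn,im[:,:,::-1])
    return im
E
python3 - <<'E'
from h import *
s=bot.observe();print(s['t'],s['position'],s['tool_rot'],bot.pinch_z)
ims=[]
for c in ['side','top','wrist']:
    ims.append(snap(c,c+'0.png'))
    R,t=ext(c,s);print(c,'cam at',-R.T@t,'fwd',R[2], bot.get_calibration(c)['fx'])
for c in ['side','top']:
    for l in ['module','cover_hinge','cover_handle','cover_knob','marker_tip','spanner','spanner_eye','stand','peg_root','peg_tip','tube_rack','reagent_bottle','tip_box']:
        r=bot.pinpoint(c,l); print(c,l,[(np.round(x['pixel'],1).tolist(),round(x['score'],2)) for x in r[:2]])
print(bot.observe()['t'])
E
```

```text
pics
0.0 [ 0.1586 -0.6042  0.2218] [[ 0.9672  0.254  -0.0004]
 [ 0.254  -0.9672  0.0013]
 [-0.0001 -0.0014 -1.    ]] 0.0187
side cam at [0.4223 1.0692 0.9381] fwd [ 0.0909 -0.7976 -0.5963] 462.70774034429996
top cam at [ 0.4243 -0.0012  1.2764] fwd [ 0.1037  0.0192 -0.9944] 437.2833834056065
wrist cam at [ 0.2349 -0.5839  0.3847] fwd [-0.2736 -0.0715 -0.9592] 394.61527920892036
side module [([316.7, 249.8], 0.64)]
side cover_hinge [([279.3, 215.4], 0.89), ([293.9, 273.8], 0.22)]
side cover_handle [([350.6, 207.2], 0.81), ([316.4, 198.1], 0.52)]
side cover_knob [([336.7, 194.5], 0.79)]
side marker_tip [([382.8, 415.3], 0.47), ([338.0, 166.6], 0.39)]
side spanner [([311.4, 207.0], 0.53)]
side spanner_eye [([316.0, 200.4], 0.6)]
side stand [([306.5, 335.3], 0.96)]
side peg_root [([278.5, 284.3], 0.57)]
side peg_tip [([291.7, 276.2], 0.82)]
side tube_rack [([381.8, 416.1], 0.83)]
side reagent_bottle [([232.6, 282.4], 0.95), ([277.8, 285.1], 0.63)]
side tip_box [([377.4, 215.7], 0.65), ([384.3, 416.6], 0.18)]
top module []
top cover_hinge [([405.5, 184.2], 0.65)]
top cover_handle [([407.2, 268.0], 0.88)]
top cover_knob [([470.4, 245.4], 0.56), ([416.9, 216.0], 0.36)]
top marker_tip [([475.6, 240.4], 0.44)]
top spanner [([415.8, 216.3], 0.93)]
top spanner_eye [([441.2, 220.8], 0.98), ([395.6, 235.5], 0.25)]
top stand [([259.5, 241.5], 0.97)]
top peg_root [([237.9, 209.3], 0.98)]
top peg_tip [([242.5, 219.4], 0.61)]
top tube_rack [([184.6, 313.6], 0.87), ([415.4, 214.9], 0.67)]
top reagent_bottle [([403.6, 182.3], 0.7), ([329.6, 157.9], 0.67)]
top tip_box [([479.3, 298.7], 0.61)]
1.45
```

Run:
```python
from h import *
a=cv2.imread('pics/side0.png')[130:460,180:480];b=cv2.imread('pics/top0.png')[120:370,140:540]
a=cv2.resize(a,None,fx=600/330*.8,fy=600/330*.8);
cv2.imwrite('pics/b.png',cv2.resize(b,(800,500)));cv2.imwrite('pics/a.png',cv2.resize(cv2.imread('pics/side0.png')[130:460,180:480],(545,600)))
S={'cover_hinge':(279.3,215.4),'cover_handle':(350.6,207.2),'cover_knob':(336.7,194.5),'marker_tip':(338,166.6),'spanner_eye':(316,200.4),'spanner':(311.4,207),'peg_root':(278.5,284.3),'peg_tip':(291.7,276.2),'stand':(306.5,335.3)}
T={'cover_hinge':(405.5,184.2),'cover_handle':(407.2,268),'cover_knob':(470.4,245.4),'marker_tip':(475.6,240.4),'spanner_eye':(441.2,220.8),'spanner':(415.8,216.3),'peg_root':(237.9,209.3),'peg_tip':(242.5,219.4),'stand':(259.5,241.5)}
for l in S: X,e=tri([ray('side',S[l]),ray('top',T[l])]);print(l,X,e[0])
```

```text
cover_hinge [ 0.6834 -0.2025  0.1189] 0.0035419207315758607
cover_handle [ 0.4542 -0.1887  0.1811] 0.00046541618178236847
cover_knob [ 0.5118 -0.3667  0.1214] 0.0002289387363158696
marker_tip [ 0.5125 -0.3412  0.2423] 0.00191165677725119
spanner_eye [ 0.5764 -0.2893  0.1364] 0.00028591176928476693
spanner [ 0.5853 -0.2207  0.1508] 0.002330900921926647
peg_root [0.6051 0.2311 0.2006] 0.0009427929578554222
peg_tip [0.576  0.2159 0.2174] 0.0019289878377719129
stand [0.5397 0.2086 0.0087] 0.002496011168703303
```

View pics/a.png

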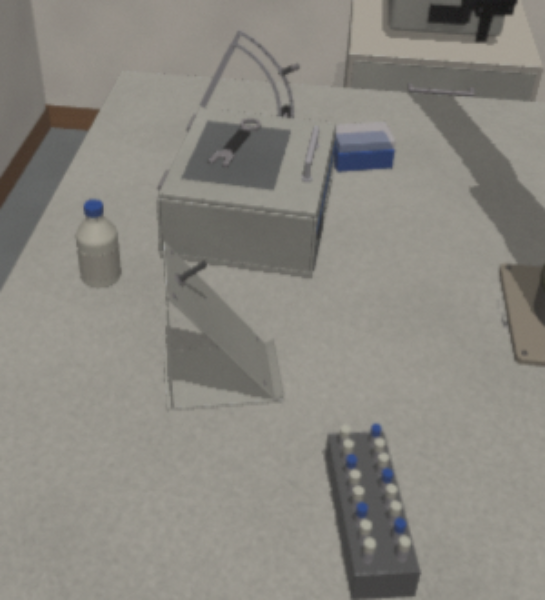

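View pics/b.png

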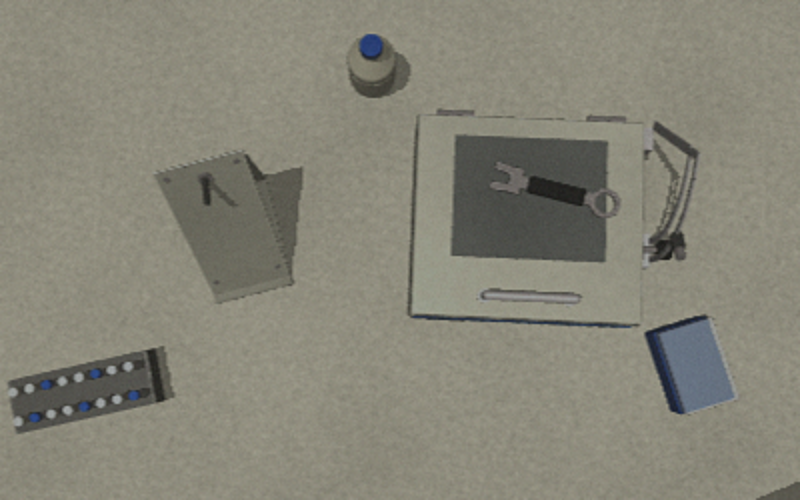

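The side view shows the module with the spanner on it, the stand in front and the quadrant with its clip at the far side. In the top view (crop px) the eye is at (607,203), the jaw at (505,180), the handle at (530,296) and the peg at (206,185). Next I fit the model poses.

```bash
cat > fit.py <<'E'
from h import *
from scipy.optimize import least_squares
def rz(a): return Rn.from_euler('z',a).as_matrix()
def fit(pts,obs,x0):
    # pts name->local xyz ; obs list (cam,name,px,state)
    f=lambda p: np.concatenate([(proj(c,rz(p[2])@np.array(pts[n])+[p[0],p[1],p[3] if len(p)>3 else 0],s)[0]-px) for c,n,px,s in obs])
    r=least_squares(f,x0,loss='soft_l1',f_scale=2); 
    for o,e in zip(obs,f(r.x).reshape(-1,2)): print('   ',o[0],o[1],e)
    return r.x
E
python3 - <<'E'
from fit import *
S={'cover_hinge':(279.3,215.4),'cover_handle':(350.6,207.2),'cover_knob':(336.7,194.5),'peg_root':(278.5,284.3),'peg_tip':(291.7,276.2),'stand':(306.5,335.3)}
T={'cover_hinge':(405.5,184.2),'cover_handle':(407.2,268),'cover_knob':(470.4,245.4),'peg_root':(237.9,209.3),'peg_tip':(242.5,219.4),'stand':(259.5,241.5)}
obs=[('side',k,np.array(v),None) for k,v in S.items()]+[('top',k,np.array(v),None) for k,v in T.items()]
M={'cover_hinge':(.13,0,.134),'cover_handle':(-.105,0,.175),'cover_knob':(-.035,-.178,.134)}
# board corners seen in top picture (crop px/2 + offset)
c,s_=np.cos(np.radians(35)),np.sin(np.radians(35))
root=np.array([.071,0,.194]); P={'stand':(0,0,0),'peg_root':root,'peg_tip':root+.045*np.array([-c,0,s_])}
d=(.217-.194)/c; top=root+d*np.array([s_,0,c]);bot_=top-.26*np.array([s_,0,c])
for n,q,y,px in [('tl',top,.0575,(155,175)),('tr',top,-.0575,(243,152)),('bl',bot_,.0575,(218,302)),('br',bot_,-.0575,(292,284))]:
    P[n]=q+[0,y,0]; obs.append(('top',n,np.array(px)/2+[140,120],None))
for l,y,px in [('fl',.15,(411,318)),('fr',-.15,(640,325)),('rl',.15,(419,115)),('rr',-.15,(643,122))]:
    M[l]=(-.133 if l[0]=='f' else .13,y*149/150,.14); obs.append(('top',l,np.array(px)/2+[140,120],None))
m=fit(M,[o for o in obs if o[1] in M],[.55,-.2,0]);print('module',m,np.degrees(m[2]))
p=fit(P,[o for o in obs if o[1] in P],[.54,.2,.24]);print('stand',p,np.degrees(p[2]))
for n in ['peg_root','peg_tip']: print(n,rz(p[2])@P[n]+[p[0],p[1],0])
e=onz(ray('top',(441.2,220.8)),.145);o=onz(ray('top',(415.8,216.3)),.145);j=onz(ray('top',(140+505/2,120+180/2)),.143)
print('eye',e,'org',o,np.linalg.norm(e-o),'jaw',j,np.degrees(np.arctan2(*(j-e)[[1,0]])),np.degrees(np.arctan2(*(o-e)[[1,0]])))
print(onz(ray('side',(316,200.4)),.145),onz(ray('side',(311.4,207)),.145))
# marker angle
for cam,px in [('top',(475.6,240.4)),('side',(338,166.6))]:
    g=lambda a: proj(cam,rz(m[2])@np.array([.13-.19*np.cos(a),-.163,.134+.19*np.sin(a)])+[m[0],m[1],0])[0]
    for a in np.arange(.4,.86,.05): print(cam,round(a,2),g(a)-px)
E
```

```text
side cover_hinge [-0.1488 -3.0238]
    side cover_handle [0.8123 2.2766]
    side cover_knob [ 0.0736 -3.1643]
    top cover_hinge [-0.8968 -3.5729]
    top cover_handle [-1.673   0.9872]
    top cover_knob [ 1.5997 -0.3511]
    top fl [-0.2946 -0.9563]
    top fr [ 1.2512 -0.0427]
    top rl [-1.0262  0.7644]
    top rr [0.3159 0.969 ]
module [ 0.5563 -0.1911 -0.053 ] -3.038845247204264
    side peg_root [-0.4124 -0.2537]
    side peg_tip [ 1.2732 -1.2846]
    side stand [-0.2247  1.2089]
    top peg_root [3.7998 0.0232]
    top peg_tip [0.7308 2.5442]
    top stand [1.7005 1.5872]
    top tl [-1.8267  0.2767]
    top tr [-0.8262 -0.5988]
    top bl [-1.7318 -2.3434]
    top br [-0.6673 -3.8512]
stand [0.5382 0.2052 0.2536] 14.529018993632196
peg_root [0.607 0.223 0.194]
peg_tip [0.5713 0.2137 0.2198]
eye [ 0.5755 -0.2871  0.145 ] org [ 0.5885 -0.2218  0.145 ] 0.06653538012589214 jaw [ 0.6065 -0.1622  0.143 ] 76.07126330779924 78.75486946843826
[ 0.5745 -0.2746  0.145 ] [ 0.5841 -0.2299  0.145 ]
top 0.4 [-0.1488  6.0322]
top 0.45 [1.0228 4.1342]
top 0.5 [2.1846 2.0363]
top 0.55 [ 3.3323 -0.259 ]
top 0.6 [ 4.462  -2.7486]
top 0.65 [ 5.5694 -5.4282]
top 0.7 [ 6.6501 -8.2925]
top 0.75 [  7.6998 -11.3352]
top 0.8 [  8.7143 -14.5488]
top 0.85 [  9.6891 -17.9248]
side 0.4 [2.0848 8.0197]
side 0.45 [1.0713 5.6027]
side 0.5 [-0.0765  3.2141]
side 0.55 [-1.3565  0.8611]
side 0.6 [-2.7662 -1.4494]
side 0.65 [-4.3023 -3.7101]
side 0.7 [-5.9615 -5.9142]
side 0.75 [-7.7397 -8.0547]
side 0.8 [ -9.6324 -10.1249]
side 0.85 [-11.6347 -12.1182]
```

Request:
servo_tool --targets '[0.03,-0.02,-0.05,-0.1,0.06,-0.04,-0.1,-0.25,0.1,-0.06,-0.15,-0.4,0.14,-0.08,-0.2,-0.55,0.18,-0.1,-0.2,-0.7,0.22,-0.12,-0.2,-0.85,0.26,-0.14,-0.2,-1.0,0.3,-0.16,-0.2,-1.09]'

```text
t: 2.25
position: [0.3914, -0.3881, 0.4227]
tool_rot: [[0.217, 0.976, 0.001], [0.976, -0.217, -0.001], [-0.001, 0.001, -1.0]]
ft_force: [1.0, -1.0, -0.4]
grip_width: 0.0871
```

```bash
cat > d.py <<'E'
# python3 d.py x y z yawdeg : needed tool-frame shift
import sys; from h import *
s=bot.observe();R=np.array(s['tool_rot']);x,y,z,a=map(float,sys.argv[1:5])
yaw=np.degrees(np.arctan2(R[1,0],R[0,0]));w=(a-yaw+180)%360-180
print('t',s['t'],'pos',np.array(s['position']),'yaw',yaw,'z',R[:,2],'F',np.array(s['ft_force']),'w',s['grip_width'],'q',np.round(s['joint_positions'],1))
print('shift',R.T@(np.array([x,y,z])-s['position']),'roll',-np.radians(w))
E
python3 d.py 0.583 -0.243 0.32 77.3
```

```text
t 2.25 pos [ 0.3914 -0.3881  0.4227] yaw 77.46889624823716 z [ 0.0012 -0.0014 -1.    ] F [ 0.9611 -0.9821 -0.3861] w 0.08710769800403015 q [ 57.8   9.5 -21.1  72.3   3.5  98.7  24.9]
shift [0.1833 0.1554 0.1027] roll 0.002947795626004124
```

Request:
servo_tool --targets '[0.045,0.035,0.0,0,0.09,0.07,0.02,0,0.13,0.105,0.05,0,0.16,0.14,0.08,0,0.183,0.155,0.1,0,0.183,0.155,0.1,0,0.183,0.155,0.1,0]'

```text
t: 2.95
position: [0.5826, -0.2432, 0.3196]
tool_rot: [[0.218, 0.976, -0.003], [0.976, -0.218, 0.002], [0.002, -0.003, -1.0]]
ft_force: [-0.6, -0.9, 0.4]
grip_width: 0.0866
```

Run:
```python
from fit import *
s=bot.observe();im=snap('wrist','w1.png');print(s['t'],s['position'])
o={}
for l in ['spanner','spanner_eye','cover_handle','cover_knob','cover_hinge','marker_tip']:
    r=bot.pinpoint('wrist',l);print(l,[(np.round(x['pixel'],1).tolist(),round(x['score'],2)) for x in r[:2]])
    if r:
        z={'spanner':.14,'spanner_eye':.145,'cover_handle':.175}.get(l,.134);o[l]=onz(ray('wrist',r[0]['pixel'],s),z);print('   ',o[l])
d=o['spanner']-o['spanner_eye'];print(np.linalg.norm(d[:2]),np.degrees(np.arctan2(d[1],d[0])))
r=bot.masks_of('wrist','spanner')
if r:
    ys,xs=np.nonzero(r[0]['region']);W=np.array([onz(ray('wrist',p,s),.143)[:2] for p in list(zip(xs,ys))[::7]])
    c=W.mean(0);u,S,v=np.linalg.svd(W-c);print('axis',np.degrees(np.arctan2(v[0,1],v[0,0])),c,((W-c)@v[0]).min(),((W-c)@v[0]).max())
```

```text
2.95 [ 0.5826 -0.2432  0.3196]
spanner [([326.5, 201.0], 0.96)]
    [ 0.596  -0.2258  0.14  ]
spanner_eye [([322.4, 275.1], 0.58)]
    [ 0.5781 -0.2907  0.145 ]
cover_handle [([145.8, 195.6], 0.63)]
    [ 0.4571 -0.1835  0.175 ]
cover_knob []
cover_hinge [([426.9, 151.4], 0.66)]
    [ 0.6904 -0.2029  0.134 ]
marker_tip [([265.1, 405.7], 0.67)]
    [ 0.4861 -0.4265  0.134 ]
0.06729882491385554 74.53296423359033
axis -106.25779481873006 [ 0.5976 -0.2189] -0.07573510187323759 0.09479810826734127
```

View pics/w1.png

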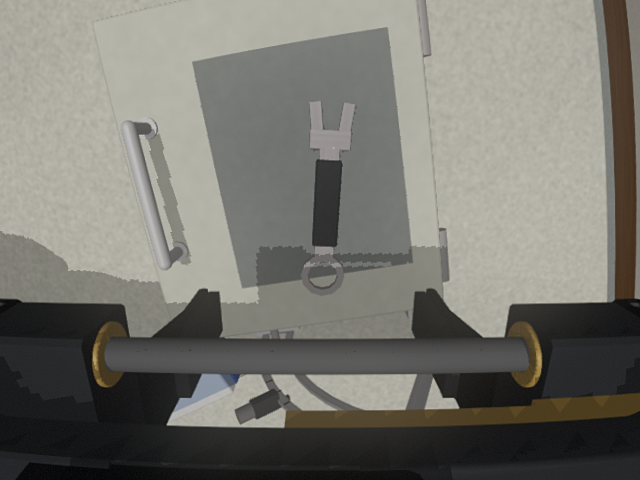

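```bash
python3 d.py 0.588 -0.250 0.144 74.5 | tail -1
```

```text
shift [-0.0018  0.0068  0.1785] roll 0.04485715377056447
```

Request:
servo_tool --targets '[-0.002,0.007,0.04,0.045,-0.002,0.007,0.08,0.045,-0.002,0.007,0.12,0.045,-0.002,0.007,0.15,0.045,-0.002,0.007,0.165,0.045,-0.002,0.007,0.17,0.045,-0.002,0.007,0.175,0.045,-0.002,0.007,0.177,0.045]' --fingers 0.05

```text
t: 4.15
position: [0.5891, -0.2492, 0.1458]
tool_rot: [[0.266, 0.964, 0.002], [0.964, -0.266, -0.001], [-0.0, 0.002, -1.0]]
ft_force: [0.1, -0.4, -0.2]
grip_width: 0.0503
```

```bash
python3 d.py 0.588 -0.250 0.144 74.5
```

```text
t 4.15 pos [ 0.5891 -0.2492  0.1458] yaw 74.57986656350586 z [ 0.0019 -0.0008 -1.    ] F [ 0.0952 -0.4094 -0.1995] w 0.05025999363584438 q [ 39.4  26.1 -27.3  85.8  12.3  71.   -5. ]
shift [-0.0011 -0.0009  0.0018] roll 0.0013939344954301501
```

Request:
servo_tool --targets '[-0.001,-0.001,0.002,0,-0.001,-0.001,0.003,0,-0.001,-0.001,0.003,0]'

```text
t: 4.45
position: [0.5873, -0.2498, 0.142]
tool_rot: [[0.266, 0.964, 0.001], [0.964, -0.266, -0.0], [-0.0, 0.001, -1.0]]
ft_force: [0.1, 0.3, 0.1]
grip_width: 0.0497
```

Request:
servo_tool --targets '[0,0,0,0,0,0,0,0,0,0,0,0,0,0,0,0,0,0,0,0,0,0,0,0]' --fingers 0.0 --force 8

```text
t: 5.05
position: [0.5872, -0.2496, 0.1416]
tool_rot: [[0.266, 0.964, 0.0], [0.964, -0.266, -0.0], [-0.0, 0.0, -1.0]]
ft_force: [1.1, 0.3, -0.2]
grip_width: 0.022
```

Request:
servo_tool --targets '[0,0,-0.01,0,0,0,-0.02,0,0,0,-0.04,0,0,0,-0.07,0,0,0,-0.1,0,0,0,-0.12,0,0,0,-0.14,0,0,0,-0.14,0]'

```text
t: 5.85
position: [0.5884, -0.2498, 0.2855]
tool_rot: [[0.266, 0.964, 0.005], [0.964, -0.266, -0.002], [-0.001, 0.006, -1.0]]
ft_force: [0.4, -0.2, -1.1]
grip_width: 0.0218
```

```bash
python3 d.py 0.52 0.2 0.30 194 ; python3 -c "
from h import *
a=snap('wrist');b=snap('side')[60:300,200:520]
cv2.imwrite('pics/g1.png',np.hstack([cv2.resize(a,(400,300)),cv2.resize(b,(400,300))])[:,:,::-1])"
```

```text
t 5.85 pos [ 0.5884 -0.2498  0.2855] yaw 74.58826973314434 z [ 0.0053 -0.0021 -1.    ] F [ 0.3847 -0.2443 -1.0778] w 0.021773848163808132 q [ 39.3  21.7 -28.   74.7  10.1  85.7  -3.1]
shift [ 0.4154 -0.1854 -0.0158] roll -2.0841278586599983
```

View pics/g1.png

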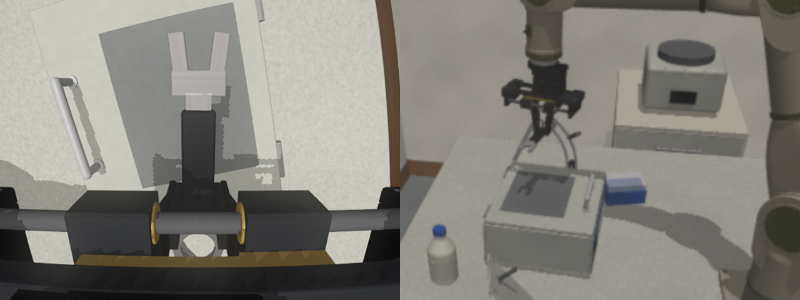

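```bash
cat > pitch.py <<'E'
from h import *
from scipy.optimize import least_squares
s=bot.observe();im=snap('wrist')
R=np.array(s['tool_rot']);p=np.array(s['position'])
def pt(xs,ys,th,g,off=0.0):  # spanner pt at x,y; pivot at x=-g, 4mm above TCP; droop th
    d=xs+g; return p+R@np.array([d*np.cos(th),ys,-.004+d*np.sin(th)])
r=bot.masks_of('wrist','spanner')
m=(r[0]['region']).astype(np.uint8);m[int(480*.6):]=0
ys,xs=np.nonzero(m);top=ys.min();row=ys.min()+12
print('score',r[0]['score'],'top row',top)
for rr in (top+6,top+12,top+20):
    q=xs[ys==rr];print(rr,q.min(),q.max())
e=bot.pinpoint('wrist','spanner');print([x['pixel'] for x in e[:1]])
for th in range(0,60,5):
    t=np.radians(th);J=proj('wrist',[pt(.084,-.0185,t,.026),pt(.084,.0185,t,.026),pt(.0375,-.011,t,.026),pt(.0375,.011,t,.026)],s);print(th,J.round(0).tolist())
E
python3 pitch.py
```

```text
score 0.9 top row 50
56 268 368
62 269 367
70 270 365
[[315.9, 261.0]]
0 [[265.0, 46.0], [364.0, 46.0], [287.0, 171.0], [342.0, 171.0]]
5 [[268.0, 52.0], [361.0, 52.0], [288.0, 170.0], [341.0, 170.0]]
10 [[271.0, 60.0], [359.0, 60.0], [289.0, 171.0], [341.0, 171.0]]
15 [[273.0, 68.0], [356.0, 68.0], [290.0, 172.0], [340.0, 172.0]]
20 [[275.0, 78.0], [354.0, 78.0], [291.0, 175.0], [339.0, 175.0]]
25 [[277.0, 88.0], [353.0, 88.0], [291.0, 178.0], [338.0, 178.0]]
30 [[279.0, 99.0], [351.0, 99.0], [292.0, 182.0], [338.0, 182.0]]
35 [[281.0, 110.0], [349.0, 110.0], [293.0, 187.0], [337.0, 187.0]]
40 [[282.0, 121.0], [348.0, 121.0], [293.0, 193.0], [337.0, 193.0]]
45 [[283.0, 133.0], [347.0, 133.0], [294.0, 199.0], [336.0, 199.0]]
50 [[284.0, 145.0], [346.0, 145.0], [294.0, 205.0], [336.0, 205.0]]
55 [[285.0, 158.0], [345.0, 158.0], [295.0, 212.0], [335.0, 212.0]]
```

```bash
python3 d.py 0.594 0.18 0.30 194.5 |tail -1
```

```text
shift [ 0.4161 -0.1071 -0.0195] roll -2.0928534760080693
```

Request:
servo_tool --targets '[0.03,-0.005,-0.02,-0.14,0.07,-0.01,-0.03,-0.28,0.11,-0.02,-0.03,-0.42,0.15,-0.03,-0.03,-0.56,0.19,-0.04,-0.03,-0.7,0.23,-0.06,-0.03,-0.84,0.27,-0.08,-0.03,-0.98,0.31,-0.09,-0.03,-1.12]' --force 10

```text
t: 6.9
position: [0.5815, 0.0752, 0.3111]
tool_rot: [[-0.756, 0.654, -0.001], [0.654, 0.756, -0.001], [0.0, -0.001, -1.0]]
ft_force: [0.7, 0.3, -1.7]
grip_width: 0.0218
```

```bash
python3 d.py 0.594 0.18 0.30 194.5
```

```text
t 6.9 pos [0.5815 0.0752 0.3111] yaw 139.13025254196677 z [-0.0007 -0.0007 -1.    ] F [ 0.6688  0.2875 -1.7087] w 0.02177940104920701 q [ 24.3  17.8 -46.   79.5  12.7  88.   28.4]
shift [0.0591 0.0875 0.0111] roll -0.9663843991404407
```

Request:
servo_tool --targets '[0.01,0.01,0,-0.14,0.02,0.02,0,-0.28,0.03,0.04,0,-0.42,0.04,0.06,0,-0.56,0.05,0.075,0,-0.7,0.059,0.0875,0,-0.84,0.059,0.0875,0,-0.966,0.059,0.0875,0,-0.966]'

```text
t: 7.7
position: [0.5958, 0.1782, 0.3105]
tool_rot: [[-0.969, -0.247, -0.002], [-0.247, 0.969, 0.0], [0.002, 0.0, -1.0]]
ft_force: [-0.8, -0.7, -0.6]
grip_width: 0.0215
```

```bash
python3 d.py 0.594 0.18 0.225 194.5
python3 - <<'E'
from fit import *
s=bot.observe();im=snap('wrist','w2.png')
for l in ['peg_tip','peg_root','stand','spanner','spanner_eye']:
    r=bot.pinpoint('wrist',l);print(l,[(np.round(x['pixel'],1).tolist(),round(x['score'],2)) for x in r[:2]])
for l,X in [('root',(.607,.223,.194)),('tip',(.5713,.2137,.2198)),('stand',(.538,.205,0))]: print(l,proj('wrist',X,s))
E
```

```text
t 7.7 pos [0.5958 0.1782 0.3105] yaw -165.71631630820337 z [-0.0016  0.     -1.    ] F [-0.8353 -0.671  -0.6419] w 0.021527070278364695 q [ 17.9  25.9 -55.7  73.5  21.1  91.1  69.8]
shift [0.0012 0.0021 0.0855] roll -0.0037754318039087014
peg_tip []
peg_root [([351.4, 159.7], 0.66)]
stand [([353.9, 160.1], 0.88)]
spanner [([316.2, 260.3], 0.97)]
spanner_eye [([156.0, 309.1], 0.46)]
root [[370.2474 267.9164]]
tip [[377.1644 228.3764]]
stand [[350.6145 155.5164]]
```

View pics/w2.png

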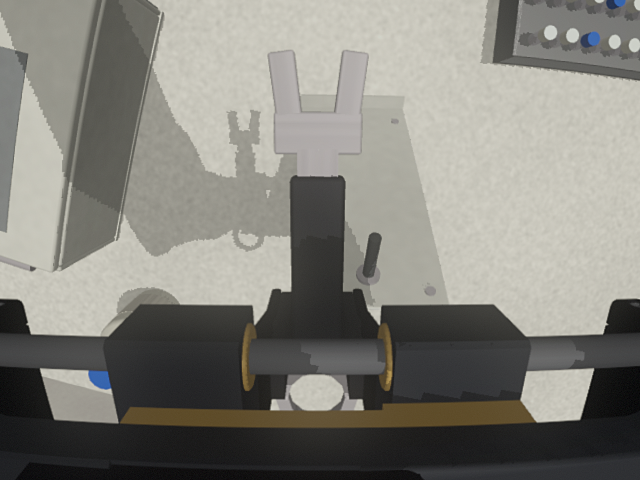

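Request:
servo_tool --targets '[-0.003,0.002,0.04,-0.004,-0.003,0.002,0.07,-0.004,-0.003,0.002,0.085,-0.004,-0.003,0.002,0.09,-0.004,-0.003,0.002,0.095,-0.004,-0.003,0.002,0.1,-0.004,-0.003,0.002,0.1,-0.004]' --force 6

```text
t: 8.7
position: [0.5987, 0.1806, 0.2119]
tool_rot: [[-0.969, -0.247, 0.001], [-0.247, 0.969, 0.0], [-0.001, -0.0, -1.0]]
ft_force: [-0.6, 0.4, -1.7]
grip_width: 0.0218
```

Request:
servo_tool --targets '[0,0,0.004,0,0,0,0.008,0,0,0,0.012,0,0,0,0.016,0,0,0,0.018,0,0,0,0.018,0]'

```text
t: 9.3
position: [0.5984, 0.1804, 0.1931]
tool_rot: [[-0.969, -0.248, -0.001], [-0.248, 0.969, -0.0], [0.001, -0.0, -1.0]]
ft_force: [-0.2, 0.6, -1.2]
grip_width: 0.0218
```

```bash
python3 d.py 0.594 0.18 0.225 194.5;python3 pitch.py |head -5
```

```text
t 9.3 pos [0.5984 0.1804 0.1931] yaw -165.66279575285265 z [-0.0006 -0.0002 -1.    ] F [-0.1968  0.6201 -1.1729] w 0.02180338342032197 q [ 18.3  29.4 -54.1  83.8  23.9  78.9  67.4]
shift [ 0.0043  0.0007 -0.0319] roll -0.0028413218955411126
score 0.59 top row 107
113 281 352
119 282 352
127 283 350
[[319.0, 267.2]]
```

Request:
servo_tool --targets '[0,0,-0.03,0,0.01,0.0,-0.055,0,0.03,0.015,-0.055,0,0.05,0.03,-0.055,0,0.058,0.037,-0.055,0,0.058,0.037,-0.045,0,0.058,0.037,-0.035,0,0.058,0.037,-0.035,0]' --force 10

```text
t: 10.25
position: [0.5334, 0.2005, 0.2262]
tool_rot: [[-0.969, -0.246, -0.003], [-0.246, 0.969, -0.001], [0.003, -0.0, -1.0]]
ft_force: [-1.6, -0.4, -1.4]
grip_width: 0.0217
```

```bash
python3 d.py 0.533 0.202 0.201 194.4;python3 pitch.py |head -3
python3 - <<'E'
from fit import *
s=bot.observe();a=snap('wrist');b=snap('side');c=snap('top')
cv2.imwrite('pics/f1.png',np.hstack([cv2.resize(a[200:440,200:440],(400,400)),cv2.resize(b[200:340,230:370],(400,400))])[:,:,::-1])
print(proj('wrist',[(.576,.213,.2198),(.61,.222,.194)],s),proj('side',[(.576,.213,.2198)]))
for cam in ['side','top']:
  for l in ['spanner_eye','peg_tip','peg_root']:
    r=bot.pinpoint(cam,l);print(cam,l,[(np.round(x['pixel'],1).tolist(),round(x['score'],2)) for x in r[:2]])
eye=np.array(s['position'])+[.0344*.969,.0344*.247,.026];print('eye pred',eye,proj('side',eye),proj('top',eye),proj('wrist',eye,s))
E
```

```text
t 10.25 pos [0.5334 0.2005 0.2262] yaw -165.74783686579028 z [-0.0027 -0.0009 -1.    ] F [-1.5522 -0.4159 -1.4391] w 0.021706890184287165 q [ 21.3  21.3 -58.   89.6  18.2  79.5  65.9]
shift [-0.      0.0015  0.0252] roll -0.0025802400638693895
score 0.69 top row 107
113 281 352
119 281 351
[[317.0585 379.3895]
 [317.5254 403.1772]] [[291.1022 274.5422]]
side spanner_eye [([298.2, 264.1], 0.72)]
side peg_tip [([292.6, 275.8], 0.91)]
side peg_root [([276.2, 286.8], 0.79), ([377.0, 214.9], 0.58)]
top spanner_eye []
top peg_tip [([240.8, 220.6], 0.71)]
top peg_root [([243.4, 210.6], 0.7)]
eye pred [0.567  0.2101 0.2542] [[294.8496 263.0309]] [[241.8234 221.7585]] [[315.7416 409.1858]]
```

View pics/f1.png

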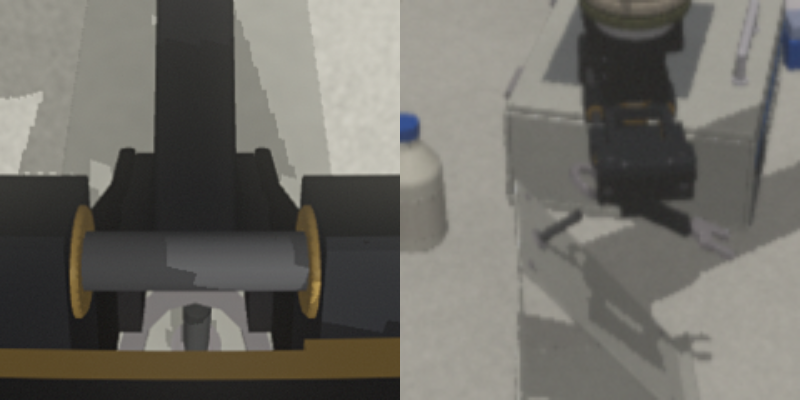

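Request:
servo_tool --targets '[0,0.001,0.008,0,0,0.001,0.016,0,0,0.001,0.025,0,0,0.001,0.025,0,-0.005,0.001,0.0285,0,-0.01,0.001,0.032,0,-0.01,0.001,0.032,0]'

```text
t: 11.55
position: [0.5432, 0.2054, 0.196]
tool_rot: [[-0.969, -0.247, -0.0], [-0.247, 0.969, 0.0], [0.0, 0.0, -1.0]]
ft_force: [-0.0, 0.6, -1.3]
grip_width: 0.0218
```

```bash
python3 d.py 0.543 0.204 0.194 194.4;python3 - <<'E'
from fit import *
s=bot.observe();a=snap('wrist');b=snap('side')
cv2.imwrite('pics/f2.png',np.hstack([cv2.resize(a[300:440,240:400],(400,350)),cv2.resize(b[230:310,250:340],(400,350))])[:,:,::-1])
E
```

```text
t 11.55 pos [0.5432 0.2054 0.196 ] yaw -165.68341040201813 z [-0.0004  0.0002 -1.    ] F [-0.0289  0.5613 -1.3387] w 0.02183628691993109 q [ 19.6  23.9 -56.9  90.5  20.4  76.7  64.5]
shift [ 0.0005 -0.0013  0.002 ] roll -0.0014557861456280204
```

View pics/f2.png

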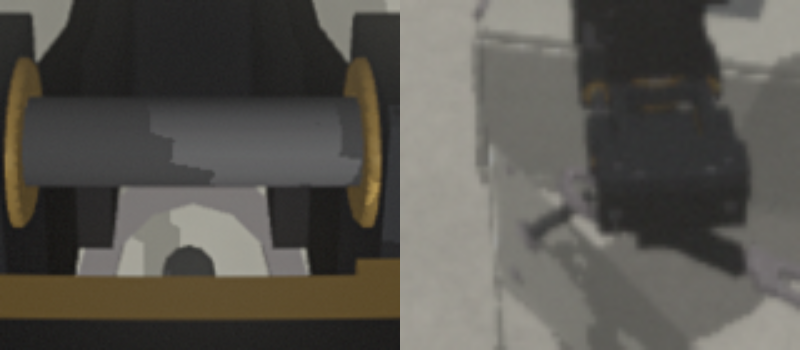

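Request:
servo_tool --targets '[-0.004,-0.001,0.003,0,-0.008,-0.001,0.006,0,-0.012,-0.001,0.008,0,-0.016,-0.001,0.011,0,-0.02,-0.001,0.014,0,-0.023,-0.001,0.016,0,-0.023,-0.001,0.016,0]'

```text
t: 12.35
position: [0.5653, 0.2102, 0.1801]
tool_rot: [[-0.969, -0.248, -0.001], [-0.248, 0.969, 0.0], [0.001, 0.0, -1.0]]
ft_force: [-0.4, -0.5, -1.9]
grip_width: 0.0216
```

```bash
python3 d.py 0.566 0.211 0.178 194.4;python3 - <<'E'
from fit import *
s=bot.observe();a=snap('wrist');b=snap('side')
cv2.imwrite('pics/f3.png',np.hstack([cv2.resize(a[300:440,240:400],(400,350)),cv2.resize(b[230:310,250:340],(400,350))])[:,:,::-1])
E
```

```text
t 12.35 pos [0.5653 0.2102 0.1801] yaw -165.66653740218297 z [-0.0005  0.     -1.    ] F [-0.4377 -0.5203 -1.9319] w 0.02161083967670333 q [ 17.1  27.5 -55.3  88.3  22.9  76.4  63.7]
shift [-0.0009  0.0006  0.0021] roll -0.001161296743817541
```

View pics/f3.png

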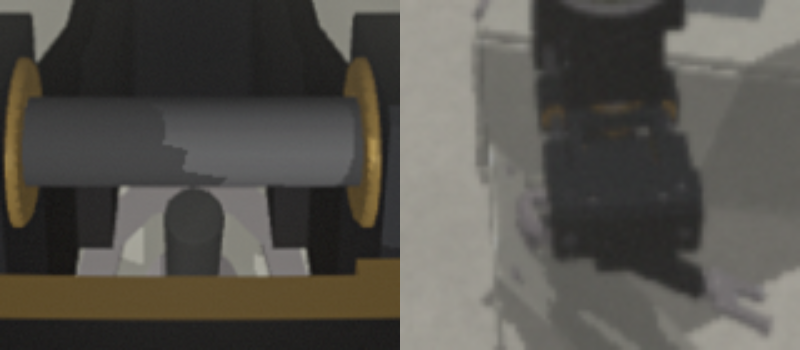

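Request:
servo_tool --targets '[0,0,0,0,0,0,0,0,0,0,0,0,0,0,0,0,0,0,0,0,0,0,0,0]' --fingers 0.05

```text
t: 13.05
position: [0.5652, 0.2101, 0.1806]
tool_rot: [[-0.969, -0.248, 0.0], [-0.248, 0.969, -0.0], [-0.0, -0.0, -1.0]]
ft_force: [0.2, 0.5, -0.4]
grip_width: 0.0493
```

Request:
servo_tool --targets '[0,0,-0.01,0,0,0,-0.03,0,0,0,-0.05,0,0,0,-0.08,0,0,0,-0.12,0,0.02,-0.03,-0.16,0.1,0.03,-0.07,-0.18,0.2,0.03,-0.11,-0.18,0.3]'

```text
t: 13.85
position: [0.5633, 0.0962, 0.3656]
tool_rot: [[-0.999, 0.052, 0.007], [0.052, 0.999, 0.0], [-0.007, 0.001, -1.0]]
ft_force: [0.3, 1.1, -0.8]
grip_width: 0.0501
```

```bash
python3 d.py 0.455 -0.187 0.30 87;python3 - <<'E'
from fit import *
b=snap('side');c=snap('top')
cv2.imwrite('pics/f4.png',np.hstack([cv2.resize(c[180:300,180:320],(400,343)),cv2.resize(b[230:370,220:383],(400,343))])[:,:,::-1])
for cam in ['side','top']:
  for l in ['spanner_eye','spanner','cover_handle','cover_knob','marker_tip','cover_hinge']:
    r=bot.pinpoint(cam,l);print(cam,l,[(np.round(x['pixel'],1).tolist(),round(x['score'],2)) for x in r[:2]])
E
```

```text
t 13.85 pos [0.5633 0.0962 0.3656] yaw 177.0272405619243 z [ 0.0065  0.0002 -1.    ] F [ 0.296   1.0508 -0.7527] w 0.05007165044505062 q [ 28.   16.8 -54.   75.7  13.7  93.8  63.2]
shift [ 0.0939 -0.2885  0.0648] roll 1.571271764290569
side spanner_eye [([285.6, 284.2], 0.82)]
side spanner [([295.6, 300.2], 0.89)]
side cover_handle [([232.6, 280.0], 0.64), ([349.5, 209.7], 0.59)]
side cover_knob [([337.8, 193.2], 0.95)]
side marker_tip [([337.2, 169.3], 0.37)]
side cover_hinge [([277.4, 213.9], 0.59)]
top spanner_eye []
top spanner []
top cover_handle [([406.8, 268.7], 0.91)]
top cover_knob [([240.9, 207.6], 0.29)]
top marker_tip [([476.2, 240.7], 0.66)]
top cover_hinge [([407.7, 181.1], 0.98)]
```

View pics/f4.png

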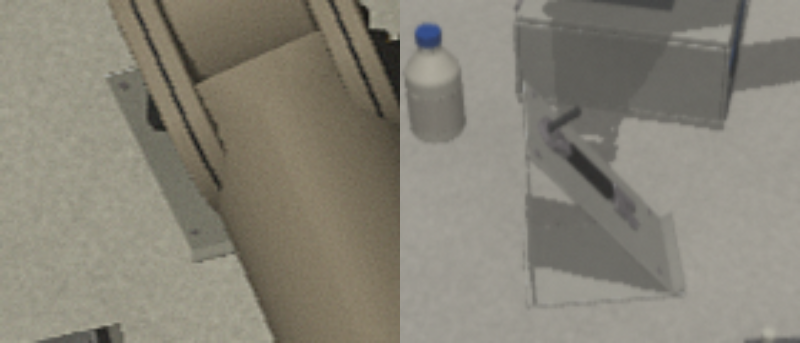

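Request:
servo_tool --targets '[0.01,-0.03,0,0.14,0.02,-0.07,0,0.28,0.03,-0.11,0,0.42,0.04,-0.15,0,0.56,0.05,-0.19,0,0.7,0.06,-0.23,0,0.84,0.08,-0.27,0.02,0.98,0.094,-0.288,0.04,1.12]' --fingers 0.06

```text
t: 15.35
position: [0.4535, -0.1907, 0.3201]
tool_rot: [[-0.381, 0.925, 0.0], [0.925, 0.381, -0.001], [-0.001, 0.0, -1.0]]
ft_force: [-0.3, -0.2, -0.3]
grip_width: 0.0603
```

Request:
servo_tool --targets '[0,0,0,0.14,0,0,0.01,0.28,0,0,0.02,0.42,0,0,0.025,0.451,0,0,0.025,0.451]'

```text
t: 15.85
position: [0.4548, -0.1866, 0.2949]
tool_rot: [[0.05, 0.999, -0.001], [0.999, -0.05, 0.0], [0.0, -0.001, -1.0]]
ft_force: [0.1, -0.4, -0.5]
grip_width: 0.0597
```

```bash
python3 d.py 0.457 -0.1845 0.16 87;python3 - <<'E'
from fit import *
s=bot.observe();a=snap('wrist','w3.png')
for l in ['cover_handle','marker_tip','cover_knob','cover_hinge']:
    r=bot.pinpoint('wrist',l);print(l,[(np.round(x['pixel'],1).tolist(),round(x['score'],2)) for x in r[:2]])
    if l=='cover_handle' and r: print(onz(ray('wrist',r[0]['pixel'],s),.175))
r=bot.masks_of('wrist','cover_handle')
if r:
    ys,xs=np.nonzero(r[0]['region']);print(r[0]['score'],xs.min(),xs.max(),ys.min(),ys.max(),r[0]['pixel'])
    for y in range(ys.min(),ys.max(),20):
        q=xs[ys==y];print(y,q.min(),q.max(),onz(ray('wrist',((q.min()+q.max())/2,y),s),.175))
E
```

```text
t 15.85 pos [ 0.4548 -0.1866  0.2949] yaw 87.13646509650113 z [-0.001   0.0004 -1.    ] F [ 0.053  -0.3638 -0.4515] w 0.05965408686563576 q [ 52.9   2.5 -36.6  94.9   1.5  83.2  13.2]
shift [0.0021 0.0022 0.1349] roll 0.0023817652479964507
cover_handle [([318.5, 239.8], 0.67)]
[ 0.4573 -0.186   0.175 ]
marker_tip []
cover_knob [([385.5, 403.0], 0.93), ([317.7, 237.9], 0.46)]
cover_hinge [([586.8, 230.0], 0.74), ([607.4, 14.2], 0.59)]
0.67 281 617 33 409 [431.1, 174.6]
33 292 355 [ 0.4674 -0.0447  0.175 ]
53 283 617 [ 0.5519 -0.0601  0.175 ]
73 284 616 [ 0.5521 -0.0731  0.175 ]
93 284 613 [ 0.5513 -0.0861  0.175 ]
113 283 610 [ 0.5502 -0.0994  0.175 ]
133 284 608 [ 0.5501 -0.1129  0.175 ]
153 284 603 [ 0.5487 -0.1267  0.175 ]
173 284 601 [ 0.5484 -0.1408  0.175 ]
193 284 596 [ 0.547  -0.1552  0.175 ]
213 284 593 [ 0.5464 -0.1699  0.175 ]
233 285 588 [ 0.5455 -0.1851  0.175 ]
253 286 586 [ 0.5456 -0.2008  0.175 ]
273 285 580 [ 0.5435 -0.2168  0.175 ]
293 285 575 [ 0.5422 -0.2334  0.175 ]
313 286 455 [ 0.4954 -0.2479  0.175 ]
333 286 454 [ 0.4949 -0.2657  0.175 ]Traceback (most recent call last):
  File "<stdin>", line 10, in <module>
    return umr_minimum(a, axis, None, out, keepdims, initial, where)
ValueError: zero-size array to reduction operation minimum which has no identity
```

View pics/w3.png

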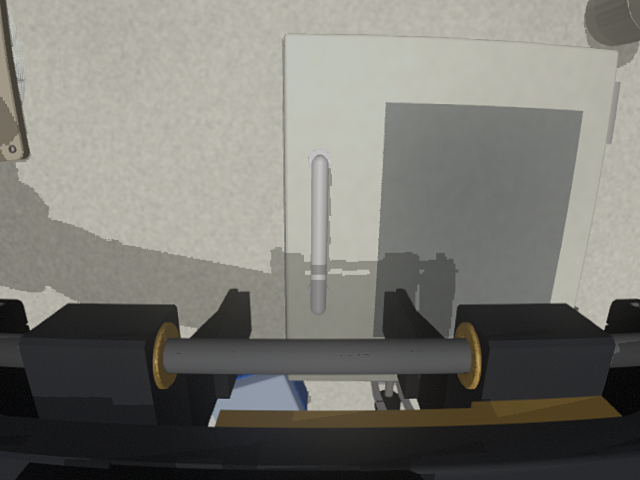

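Request:
servo_tool --targets '[0.001,0.0025,0.04,0,0.001,0.0025,0.08,0,0.001,0.0025,0.11,0,0.001,0.0025,0.125,0,0.001,0.0025,0.134,0,0.001,0.0025,0.134,0]'

```text
t: 16.75
position: [0.4574, -0.1858, 0.161]
tool_rot: [[0.05, 0.999, -0.001], [0.999, -0.05, 0.001], [0.001, -0.001, -1.0]]
ft_force: [-0.3, -0.8, -0.2]
grip_width: 0.0601
```

Request:
servo_tool --targets '[0,0,0,0,0,0,0,0,0,0,0,0,0,0,0,0,0,0,0,0,0,0,0,0,0,0,0,0]' --fingers 0.0 --force 15

```text
t: 17.45
position: [0.4567, -0.1859, 0.1614]
tool_rot: [[0.05, 0.999, -0.002], [0.999, -0.05, 0.0], [0.0, -0.002, -1.0]]
ft_force: [-20.2, 2.9, 13.1]
grip_width: 0.0122
```

Request:
servo_tool --targets '[0,0.001,-0.006,0,0,0.003,-0.012,0,0,0.005,-0.023,0,0,0.009,-0.034,0,0,0.0128,-0.046,0,0,0.0128,-0.046,0]'

```text
t: 18.05
position: [0.4692, -0.1867, 0.2087]
tool_rot: [[0.051, 0.999, -0.003], [0.999, -0.051, -0.0], [-0.0, -0.003, -1.0]]
ft_force: [-12.3, 0.9, 1.3]
grip_width: 0.0114
```

```bash
python3 d.py 0.457 -0.1845 0.16 87
```

```text
t 18.05 pos [ 0.4692 -0.1867  0.2087] yaw 87.10458188537484 z [-0.0032 -0.0002 -1.    ] F [-12.3219   0.8619   1.2688] w 0.011359992974996725 q [ 51.3   7.3 -37.3 100.9   4.7  73.5  10. ]
shift [ 0.0016 -0.0122  0.0488] roll 0.001825298237734288
```

Request:
servo_tool --targets '[0,0.004,-0.011,0,0,0.0085,-0.022,0,0,0.0085,-0.022,0]'

```text
t: 18.35
position: [0.4791, -0.1873, 0.2312]
tool_rot: [[0.05, 0.999, -0.0], [0.999, -0.05, -0.001], [-0.001, 0.0, -1.0]]
ft_force: [-7.5, -0.1, 1.5]
grip_width: 0.0112
```

```bash
python3 d.py 0.457 -0.1845 0.16 87;python3 - <<'E'
from fit import *
b=snap('side');a=snap('top');w=snap('wrist')
cv2.imwrite('pics/c1.png',np.hstack([cv2.resize(w,(400,300)),cv2.resize(b[110:260,260:460],(400,300))])[:,:,::-1])
for c in ['side','top']:
  for l in ['marker_tip','cover_knob','cover_hinge']:
    r=bot.pinpoint(c,l);print(c,l,[(np.round(x['pixel'],1).tolist(),round(x['score'],2)) for x in r[:2]])
# predicted knob px
hx=np.array([.692,-.198,.134]);Rm=rz(np.radians(-2.9))
for th in [0,.2,.3,.5,.55,.6]:
    k=hx+Rm@np.array([-.165*np.cos(th),-.178,.165*np.sin(th)]);m=hx+Rm@np.array([-.19*np.cos(th),-.163,.19*np.sin(th)])
    print(th,'knob',proj('side',k),proj('top',k),'mark',proj('side',m),proj('top',m))
E
```

```text
t 18.35 pos [ 0.4791 -0.1873  0.2312] yaw 87.12478930215615 z [-0.     -0.0009 -1.    ] F [-7.5377 -0.0529  1.4664] w 0.011233266496482302 q [ 50.9   7.6 -37.4  97.9   4.8  76.1   9.7]
shift [ 0.0017 -0.0222  0.0712] roll 0.0021779841938910417
side marker_tip []
side cover_knob [([337.7, 179.7], 0.91), ([283.5, 286.1], 0.6)]
side cover_hinge [([277.5, 212.4], 0.93)]
top marker_tip []
top cover_knob [([263.0, 241.7], 0.52)]
top cover_hinge [([404.8, 183.9], 0.57)]
0 knob [[335.0137 191.1317]] [[472.0627 242.6446]] mark [[341.4849 193.935 ]] [[466.2476 252.0245]]
0.2 knob [[334.4998 182.7565]] [[476.1841 240.2206]] mark [[340.9769 184.2214]] [[470.8281 249.5319]]
0.3 knob [[333.5379 178.5289]] [[478.2808 237.9996]] mark [[339.8985 179.3036]] [[473.1757 247.1053]]
0.5 knob [[330.2164 170.2228]] [[482.4264 231.5266]] mark [[336.0981 169.615 ]] [[477.8512 239.8416]]
0.55 knob [[329.1024 168.2117]] [[483.4336 229.4934]] mark [[334.8134 167.2643]] [[478.9938 237.5284]]
0.6 knob [[327.8792 166.2387]] [[484.4221 227.3   ]] mark [[333.3992 164.9562]] [[480.1179 235.0214]]
```

View pics/c1.png

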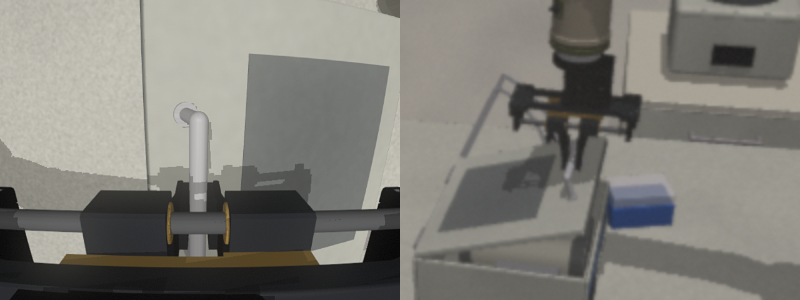

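Request:
servo_tool --targets '[0,-0.0045,0.011,0,0,-0.0085,0.022,0,0,-0.0125,0.034,0,0,-0.016,0.045,0,0,-0.019,0.056,0,0,-0.021,0.063,0,0,-0.022,0.067,0,0,-0.022,0.067,0]'

```text
t: 19.6
position: [0.4564, -0.1858, 0.1623]
tool_rot: [[0.05, 0.999, -0.001], [0.999, -0.05, 0.0], [0.0, -0.001, -1.0]]
ft_force: [-6.8, 1.1, -1.0]
grip_width: 0.0114
```

```bash
python3 d.py 0.457 -0.1845 0.16 87
```

```text
t 19.6 pos [ 0.4564 -0.1858  0.1623] yaw 87.12887466169602 z [-0.0012  0.0003 -1.    ] F [-6.8432  1.0654 -0.9983] w 0.011415958844770377 q [ 51.7   7.9 -37.1 106.1   5.2  67.7  10. ]
shift [0.0014 0.0005 0.0023] roll 0.002249287168989313
```

Request:
servo_tool --targets '[0,0,0,0,0,0,0,0,0,0,0,0,0,0,-0.02,0,0,0,-0.06,0,0,0,-0.11,0,0,0.01,-0.16,0,-0.02,0.03,-0.2,0]' --fingers 0.06

```text
t: 20.4
position: [0.4868, -0.2051, 0.3672]
tool_rot: [[0.047, 0.999, 0.004], [0.999, -0.047, -0.003], [-0.002, 0.005, -1.0]]
ft_force: [2.4, 0.1, 1.3]
grip_width: 0.0586
```

Request:
servo_tool --targets '[-0.045,0.01,-0.01,0,-0.09,0.025,-0.01,0,-0.135,0.04,-0.01,0,-0.18,0.046,-0.01,0,-0.22,0.046,-0.01,0,-0.23,0.046,-0.01,0,-0.23,0.046,-0.01,0]'

```text
t: 21.1
position: [0.5201, -0.441, 0.3718]
tool_rot: [[0.052, 0.999, 0.0], [0.999, -0.052, 0.001], [0.001, 0.0, -1.0]]
ft_force: [0.0, 1.2, -0.1]
grip_width: 0.0599
```

```bash
cat > look.py <<'E'
import sys,json; from fit import *
s=bot.observe();a=snap('wrist',sys.argv[1]+'.png');rec={'pos':np.array(s['position']).tolist(),'rot':np.array(s['tool_rot']).tolist(),'obs':{}}
print(s['t'],s['position'])
for l in ['marker_tip','cover_knob','cover_hinge','cover_handle']:
    r=bot.pinpoint('wrist',l);print(l,[(np.round(x['pixel'],1).tolist(),round(x['score'],2)) for x in r[:2]])
    if r: rec['obs'][l]=list(map(float,r[0]['pixel']))
json.dump(rec,open(sys.argv[1]+'.json','w'))
E
python3 look.py v1
```

```text
21.1 [ 0.5201 -0.441   0.3718]
marker_tip [([303.8, 119.4], 0.63)]
cover_knob [([308.2, 137.2], 0.63)]
cover_hinge []
cover_handle []
```

Request:
servo_tool --targets '[0,-0.04,0,0,0,-0.08,0,0,0,-0.12,0,0,0,-0.12,0,0,0,-0.12,0,0]'

```text
t: 21.85
position: [0.4001, -0.4329, 0.3736]
tool_rot: [[0.051, 0.999, 0.001], [0.999, -0.051, -0.002], [-0.002, 0.001, -1.0]]
ft_force: [0.4, -0.5, -0.3]
grip_width: 0.0601
```

```bash
python3 look.py v2
```

```text
21.85 [ 0.4001 -0.4329  0.3736]
marker_tip [([468.2, 123.6], 0.75)]
cover_knob [([426.3, 139.6], 0.91)]
cover_hinge [([429.2, 140.2], 0.25)]
cover_handle [([468.8, 119.5], 0.25)]
```

Request:
servo_tool --targets '[-0.01,0.04,0,0,-0.03,0.08,0,0,-0.05,0.12,0,0,-0.05,0.16,0,0,-0.05,0.2,0,0,-0.05,0.2,0,0,-0.05,0.2,0,0]'

```text
t: 22.8
position: [0.5999, -0.492, 0.3696]
tool_rot: [[0.047, 0.999, -0.002], [0.999, -0.047, 0.003], [0.003, -0.002, -1.0]]
ft_force: [-0.9, 0.7, 0.7]
grip_width: 0.0599
```

```bash
python3 look.py v3
python3 - <<'E'
from h import *
import json
T=[]
hx=np.array([.691,-.198,.134]);Rm=Rn.from_euler('z',-2.9,degrees=True).as_matrix()
for v in ['v1','v2','v3']:
    r=json.load(open(v+'.json'));s={'position':r['pos'],'tool_rot':r['rot']}
    for l in ['marker_tip','cover_knob']:
        if l in r['obs']:
            o,d=ray('wrist',r['obs'][l],s);q=Rm.T@(o-hx);e=Rm.T@d;yy=-.163 if l[0]=='m' else -.178
            P=q+e*(yy-q[1])/e[1];print(v,l,'in hinge frame',P,'r',np.hypot(P[0],P[2]),'ang',np.arctan2(P[2],-P[0]))
    c=proj('wrist',hx+Rm@np.array([-.165,-.163,.09]),s)[0].astype(int);c=np.clip(c,[110,110],[530,370]);im=cv2.imread(f'pics/{v}.png')
    t=im[c[1]-110:c[1]+110,c[0]-110:c[0]+110];print('crop origin',c-110);T.append(cv2.resize(t,(264,264),interpolation=cv2.INTER_CUBIC))
for l in ['marker_tip','cover_knob']:
    rs=[]
    for v in ['v1','v2','v3']:
        r=json.load(open(v+'.json'))
        if l in r['obs']: rs.append(ray('wrist',r['obs'][l],{'position':r['pos'],'tool_rot':r['rot']}))
    if len(rs)>1:
        X,e=tri(rs);print(l,X,e,'hinge frame',Rm.T@(X-hx))
cv2.imwrite('pics/tri.png',np.hstack(T))
E
```

```text
22.8 [ 0.5999 -0.492   0.3696]
marker_tip []
cover_knob [([221.0, 85.2], 0.97)]
cover_hinge []
cover_handle []
v1 marker_tip in hinge frame [-0.1676 -0.163   0.0593] r 0.17779484306783735 ang 0.34022811866765906
v1 cover_knob in hinge frame [-0.1648 -0.178   0.0211] r 0.1661031614089635 ang 0.12725592883270917
crop origin [196   8]
v2 marker_tip in hinge frame [-0.1431 -0.163   0.044 ] r 0.1496765597552455 ang 0.2985232288737467
v2 cover_knob in hinge frame [-0.1733 -0.178   0.0199] r 0.17441772723197646 ang 0.1143612297464932
crop origin [352  12]
v3 cover_knob in hinge frame [-0.1624 -0.178   0.0208] r 0.16377610673196574 ang 0.12739792622239188
crop origin [84  0]
marker_tip [ 0.5167 -0.3537  0.2395] [np.float64(3.6841925506774986e-05), np.float64(3.684192550666588e-05)] hinge frame [-0.1663 -0.1643  0.1055]
cover_knob [ 0.5155 -0.3668  0.1341] [np.float64(0.001738347477526755), np.float64(0.0014566682778319922), np.float64(0.0018235967325196498)] hinge frame [-0.1667 -0.1775  0.0001]
```

View pics/tri.png

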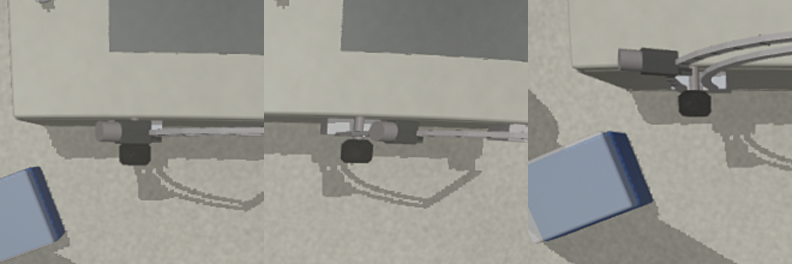

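Run:
```python
from h import *
import json
px={'clip':{'v1':(309.3,118),'v2':(467.8,122),'v3':(194,51)},'knob':{'v1':(308.4,136.4),'v2':(427.5,138.7),'v3':(221.6,85.5)}}
hx=np.array([.6892,-.198,.134]);Rm=Rn.from_euler('z',-2.9,degrees=True).as_matrix()
S={v:(lambda r:{'position':r['pos'],'tool_rot':r['rot']})(json.load(open(v+'.json'))) for v in ['v1','v2','v3']}
for k in px:
    X,e=tri([ray('wrist',px[k][v],S[v]) for v in S]);P=Rm.T@(X-hx);print(k,X,np.array(e),P,'r',np.hypot(P[0],P[2]),np.arctan2(P[2],-P[0]))
for a in np.arange(.45,.72,.05):
    print(round(a,2),[ (proj('wrist',hx+Rm@np.array([-.19*np.cos(a),-.163,.19*np.sin(a)]),S[v])[0]-px['clip'][v]).round(1).tolist() for v in S])
print([ (proj('wrist',hx+Rm@np.array([-.165,-.178,0]),S[v])[0]-px['knob'][v]).round(1).tolist() for v in S])
# automatic dark-block segmentation of the clip
for v in S:
    im=cv2.imread(f'pics/{v}.png').max(2);c=np.array(px['clip'][v]).astype(int);w=im[c[1]-25:c[1]+25,c[0]-30:c[0]+30]
    n,lab,st,ce=cv2.connectedComponentsWithStats((w<95).astype(np.uint8));print(v,[(st[i].tolist(),(ce[i]+c-[30,25]).round(1).tolist()) for i in range(1,n) if st[i][4]>40])
```

```text
clip [ 0.5199 -0.3524  0.231 ] [0.0007 0.0004 0.0004] [-0.1613 -0.1628  0.097 ] r 0.18822156556145928 0.5416084052870735
knob [ 0.5162 -0.3664  0.1346] [0.0012 0.0009 0.0011] [-0.1643 -0.1769  0.0006] r 0.1642731932006028 0.0036270444475895087
0.45 [[-13.2, 0.7], [-18.4, 0.3], [-6.6, 4.7]]
0.5 [[-8.0, 0.3], [-9.3, 0.2], [-4.4, 2.5]]
0.55 [[-1.9, -0.1], [0.7, 0.2], [-1.4, 0.2]]
0.6 [[5.1, -0.5], [11.6, 0.2], [2.5, -2.2]]
0.65 [[13.1, -0.8], [23.3, 0.3], [7.3, -4.7]]
0.7 [[22.0, -1.2], [36.0, 0.4], [13.1, -7.2]]
[[-1.9, 0.6], [-0.2, 0.6], [-0.0, 2.3]]
v1 [([1, 14, 54, 36, 979], [308.8, 124.9])]
v2 [([11, 14, 49, 21, 510], [471.5, 120.7]), ([0, 31, 6, 19, 93], [439.1, 137.2])]
v3 [([0, 14, 60, 36, 1435], [191.5, 59.4])]
```

```bash
python3 d.py 0.4555 -0.186 0.37 87.1
```

```text
t 23.05 pos [ 0.5965 -0.4939  0.3745] yaw 87.05205902365134 z [ 0.0013 -0.0019 -1.    ] F [ 1.0679 -0.5309 -0.7257] w 0.06013149532210917 q [ 45.   43.9 -27.8  30.3  20.  108.   27.7]
shift [ 0.3003 -0.1566  0.0037] roll -0.0008367278839047726
```

Request:
servo_tool --targets '[0.04,-0.02,0,0,0.08,-0.04,0,0,0.12,-0.06,0,0,0.16,-0.08,0,0,0.2,-0.1,0,0,0.24,-0.12,0,0,0.28,-0.14,0,0,0.3,-0.1565,0.03,0]'

```text
t: 23.85
position: [0.4566, -0.1826, 0.3462]
tool_rot: [[0.048, 0.999, 0.006], [0.999, -0.048, -0.005], [-0.005, 0.007, -1.0]]
ft_force: [0.5, -0.4, -0.3]
grip_width: 0.0599
```

```bash
python3 d.py 0.4555 -0.186 0.161 87.1
```

```text
t 23.85 pos [ 0.4566 -0.1826  0.3462] yaw 87.25629650023681 z [ 0.0064 -0.0053 -1.    ] F [ 0.4747 -0.4057 -0.3314] w 0.059864326342093224 q [ 54.4   1.6 -38.4  89.7   1.2  88.6  13.2]
shift [-0.0025 -0.0021  0.1852] roll 0.002727888538476361
```

Request:
servo_tool --targets '[0,0,0.04,0,0,0,0.09,0,0,0,0.13,0,0,0,0.16,0,0,0,0.18,0,0,0,0.182,0,0,0,0.182,0]'

```text
t: 24.55
position: [0.4561, -0.1863, 0.1614]
tool_rot: [[0.051, 0.999, 0.0], [0.999, -0.051, -0.001], [-0.001, 0.0, -1.0]]
ft_force: [0.4, -0.3, 0.5]
grip_width: 0.06
```

```bash
python3 d.py 0.4555 -0.186 0.161 87.1
```

```text
t 24.55 pos [ 0.4561 -0.1863  0.1614] yaw 87.09027209563288 z [ 0.0004 -0.0012 -1.    ] F [ 0.4367 -0.3411  0.5208] w 0.06001124595849536 q [ 53.2   8.  -38.7 106.2   5.5  67.5   9.8]
shift [ 0.0002 -0.0006  0.0004] roll -0.00016978396052521856
```

Request:
servo_tool --targets '[0,0,0,0,0,0,0,0,0,0,0,0,0,0,0,0,0,0,0,0,0,0,0,0,0,0,0,0]' --fingers 0.0 --force 15

```text
t: 25.25
position: [0.4564, -0.1859, 0.1605]
tool_rot: [[0.05, 0.999, -0.0], [0.999, -0.05, -0.0], [-0.0, -0.0, -1.0]]
ft_force: [-0.9, -0.3, 0.1]
grip_width: 0.0121
```

Request:
servo_tool --targets '[0,0,0,0,0,-0.001,0,0]'

```text
t: 25.45
position: [0.4563, -0.1858, 0.1606]
tool_rot: [[0.05, 0.999, 0.002], [0.999, -0.05, -0.0], [-0.0, 0.002, -1.0]]
ft_force: [8.6, -1.2, -4.9]
grip_width: 0.0113
```

Request:
servo_tool --targets '[0,0.0034,-0.0117,0,0,0.0063,-0.0233,0,0,0.0098,-0.0347,0,0,0.0138,-0.0459,0,0,0.0185,-0.0569,0,0,0.0236,-0.0676,0,0,0.0293,-0.0781,0,0,0.0355,-0.0883,0]'

```text
t: 26.25
position: [0.49, -0.1879, 0.2497]
tool_rot: [[0.051, 0.999, -0.003], [0.999, -0.051, -0.0], [-0.0, -0.003, -1.0]]
ft_force: [-7.8, -0.3, 0.6]
grip_width: 0.0112
```

Request:
servo_tool --targets '[0,0,0,0,0,0,0,0]'

```text
t: 26.45
position: [0.49, -0.1879, 0.2497]
tool_rot: [[0.051, 0.999, -0.003], [0.999, -0.051, -0.0], [-0.001, -0.003, -1.0]]
ft_force: [-11.7, -0.3, 2.4]
grip_width: 0.0117
```

Request:
servo_tool --targets '[0,0.003,-0.005,0,0,0.006,-0.0098,0,0,0.0095,-0.0145,0,0,0.013,-0.0193,0,0,0.0167,-0.024,0,0,0.0204,-0.0285,0,0,0.0204,-0.0285,0,0,0.0204,-0.0285,0]'

```text
t: 27.25
position: [0.5106, -0.1892, 0.2784]
tool_rot: [[0.051, 0.999, -0.002], [0.999, -0.051, -0.001], [-0.001, -0.002, -1.0]]
ft_force: [-8.8, -1.1, 3.5]
grip_width: 0.0114
```

```bash
cat > chk.py <<'E'
from fit import *
s=bot.observe();print(s['t'],s['position'],s['ft_force'],s['grip_width'])
p=np.array(s['position']);x=(p[:2]-[.4562,-.1858])@[.999,-.05];u=p[2]-.1607
r0=np.hypot(.235,.041);a=np.arctan2(.041+u,.235-x)-np.arctan2(.041,.235);print('dx',x,'up',u,'theta',a,'r',np.hypot(.041+u,.235-x)-r0)
hx=np.array([.6892,-.198,.134]);Rm=rz(np.radians(-2.9))
for c in ['top','wrist','side']:
    snap(c,'end_%s_%d.png'%(c,s['t']*100))
    for l in ['cover_knob','marker_tip']:
        r=bot.pinpoint(c,l);print(c,l,[(np.round(q['pixel'],1).tolist(),round(q['score'],2)) for q in r[:2]])
    for th in [.5,.55,.6]:
        k=hx+Rm@np.array([-.165*np.cos(th),-.178,.165*np.sin(th)]);m=hx+Rm@np.array([-.19*np.cos(th),-.163,.19*np.sin(th)])
        b=hx+Rm@np.array([-.265*np.cos(th)+.006*np.sin(th),.149,.265*np.sin(th)+.006*np.cos(th)])
        print('  ',c,th,'knob',proj(c,k,s)[0].round(1),'mark',proj(c,m,s)[0].round(1),'cornerL',proj(c,b,s)[0].round(1))
for l in ['spanner_eye','spanner','peg_root']:
    r=bot.pinpoint('side',l);print(l,[(np.round(q['pixel'],1).tolist(),round(q['score'],2)) for q in r[:1]])
E
python3 chk.py
```

```text
27.25 [ 0.5106 -0.1892  0.2784] [-8.7959 -1.0506  3.5414] 0.011414033078504639
dx 0.0545478712159523 up 0.11765514622728324 theta 0.5484794135483714 r 0.0017301062312199689
top cover_knob []
top marker_tip []
   top 0.5 knob [482.5 232.7] mark [477.9 241. ] cornerL [347.5 262. ]
   top 0.55 knob [483.5 230.6] mark [479.1 238.7] cornerL [347.8 258.8]
   top 0.6 knob [484.5 228.5] mark [480.2 236.2] cornerL [348.1 255.2]
wrist cover_knob []
wrist marker_tip []
   wrist 0.5 knob [359.7 483.4] mark [331.9 482.1] cornerL [187.3 -45.6]
   wrist 0.55 knob [366.1 491.1] mark [339.1 491.5] cornerL [196.2 -58.7]
   wrist 0.6 knob [373.2 498.8] mark [347.1 501.1] cornerL [208.4 -73.4]
side cover_knob [([333.2, 169.0], 0.58), ([293.2, 275.4], 0.32)]
side marker_tip [([316.2, 252.1], 0.39)]
   side 0.5 knob [331.  170.3] mark [336.9 169.7] cornerL [344.5 208.5]
   side 0.55 knob [329.9 168.3] mark [335.6 167.3] cornerL [342.3 204.7]
   side 0.6 knob [328.7 166.3] mark [334.2 165. ] cornerL [339.8 201. ]
spanner_eye []
spanner [([292.9, 300.8], 0.78)]
peg_root [([277.8, 284.1], 0.76)]
```

```bash
ls pics|grep end_
python3 - <<'E'
from fit import *
hx=np.array([.6892,-.198,.134]);Rm=rz(np.radians(-2.9))
def P(x,y,z,th): return hx+Rm@np.array([-x*np.cos(th)+z*np.sin(th),y,x*np.sin(th)+z*np.cos(th)])
def cor(fn,c,n=6):
    g=cv2.cvtColor(cv2.imread(fn),cv2.COLOR_BGR2GRAY);x0,y0=(c-14).astype(int)
    m=np.zeros_like(g);m[y0:y0+28,x0:x0+28]=255
    q=cv2.goodFeaturesToTrack(g,n,.08,4,mask=m,blockSize=5)
    q=cv2.cornerSubPix(g,q,(3,3),(-1,-1),(3,50,.01)).reshape(-1,2);return q.round(1).tolist()
import glob
for cam,f0 in [('side','pics/side0.png'),('top','pics/top0.png')]:
    f1=sorted(glob.glob(f'pics/end_{cam}_*.png'))[-1]
    for nm,(x,y,z) in {'FLtop':(.265,.149,.006),'RLtop':(0,.149,.006)}.items():
        for f,ths in [(f0,[0]),(f1,[.5,.55,.6])]:
            pr=[proj(cam,P(x,y,z,t))[0] for t in ths];print(cam,nm,f,[p.round(1).tolist() for p in pr],'found',cor(f,pr[len(pr)//2]))
E
```

```text
end_side_2725.png
end_top_2725.png
end_wrist_2725.png
side FLtop pics/side0.png [[354.0, 246.7]] found [[352.0, 248.0], [357.0, 241.0]]
side FLtop pics/end_side_2725.png [[344.5, 208.5], [342.3, 204.7], [339.8, 201.0]] found [[351.0, 197.0], [332.0, 194.0], [344.1000061035156, 207.3000030517578], [338.70001220703125, 194.5]]
side RLtop pics/side0.png [[266.4, 236.3]] found [[266.70001220703125, 235.39999389648438], [272.3999938964844, 222.3000030517578], [280.29998779296875, 238.10000610351562], [274.0, 239.0]]
side RLtop pics/end_side_2725.png [[265.4, 236.4], [265.4, 236.4], [265.3, 236.4]] found [[266.29998779296875, 238.60000610351562], [270.5, 223.39999389648438]]
top FLtop pics/top0.png [[345.4, 277.8]] found [[344.5, 277.6000061035156]]
top FLtop pics/end_top_2725.png [[347.5, 262.0], [347.8, 258.8], [348.1, 255.2]] found [[357.0, 265.0], [355.0, 273.0], [348.0, 260.0]]
top RLtop pics/top0.png [[348.5, 177.3]] found [[357.3999938964844, 176.3000030517578], [340.5, 164.1999969482422], [352.0, 178.0], [335.0, 166.0], [347.0, 183.0]]
top RLtop pics/end_top_2725.png [[348.5, 176.3], [348.5, 176.2], [348.5, 176.1]] found [[357.79998779296875, 175.1999969482422], [348.0, 176.8000030517578], [340.5, 164.1999969482422], [335.0, 166.0], [348.0, 183.0], [347.3999938964844, 186.6999969482422]]
```

```bash
cat > edge.py <<'E'
from fit import *
import glob,sys
from scipy.ndimage import map_coordinates,gaussian_filter
hx=np.array([.6892,-.198,.134]);Rm=rz(np.radians(-2.9))
def P(x,y,z,th): return hx+Rm@np.array([-x*np.cos(th)+z*np.sin(th),y,x*np.sin(th)+z*np.cos(th)])
def edge(cam,f,A,B,th,ts,w=7):
    g=gaussian_filter(cv2.cvtColor(cv2.imread(f),cv2.COLOR_BGR2GRAY).astype(float),.7);a,b=proj(cam,P(*A,th))[0],proj(cam,P(*B,th))[0]
    a2,b2=proj(cam,P(*A,th+.01))[0],proj(cam,P(*B,th+.01))[0]
    d=(b-a)/np.linalg.norm(b-a);n=np.array([-d[1],d[0]]);out=[]
    for t in ts:
        c=a+t*(b-a);u=np.arange(-w,w+.01,.25);q=c[:,None]+n[:,None]*u;v=map_coordinates(g,[q[1],q[0]],order=1);gr=np.gradient(v,.25);i=np.abs(gr).argmax()
        sens=((a2+t*(b2-a2)-c)@n)/.01
        out.append((round(u[i],2),round(gr[i],0),round(sens,0)))
    return out
e=lambda c:sorted(glob.glob(f'pics/end_{c}_*.png'))[-1]
th=float(sys.argv[1])
FL,FM,RL=(.265,.149,.006),(.265,.05,.006),(.0,.149,.006)
for cam,A,B,ts in [('top',FL,FM,np.linspace(.1,.9,9)),('side',FL,RL,np.linspace(.05,.6,10)),('side',FL,FM,np.linspace(.1,.9,7))]:
    print(cam,'shut');print(edge(cam,f'pics/{cam}0.png',A,B,0,ts));print(' now');print(edge(cam,e(cam),A,B,th,ts))
E
python3 edge.py .54
```

```text
top shut
[(np.float64(-1.25), np.float64(-50.0), np.float64(-4.0)), (np.float64(-1.5), np.float64(-54.0), np.float64(-4.0)), (np.float64(1.5), np.float64(52.0), np.float64(-4.0)), (np.float64(1.0), np.float64(62.0), np.float64(-4.0)), (np.float64(-0.75), np.float64(-46.0), np.float64(-4.0)), (np.float64(-1.25), np.float64(-42.0), np.float64(-4.0)), (np.float64(-1.25), np.float64(-47.0), np.float64(-4.0)), (np.float64(-1.25), np.float64(-50.0), np.float64(-4.0)), (np.float64(1.25), np.float64(48.0), np.float64(-4.0))]
 now
[(np.float64(0.75), np.float64(-33.0), np.float64(-67.0)), (np.float64(2.75), np.float64(46.0), np.float64(-67.0)), (np.float64(3.5), np.float64(47.0), np.float64(-67.0)), (np.float64(3.25), np.float64(57.0), np.float64(-67.0)), (np.float64(3.25), np.float64(62.0), np.float64(-67.0)), (np.float64(3.25), np.float64(57.0), np.float64(-67.0)), (np.float64(3.25), np.float64(52.0), np.float64(-68.0)), (np.float64(3.75), np.float64(45.0), np.float64(-68.0)), (np.float64(3.75), np.float64(57.0), np.float64(-68.0))]
side shut
[(np.float64(-0.25), np.float64(17.0), np.float6
[... 1196 characters left out ...]
(-10.0)), (np.float64(0.0), np.float64(-23.0), np.float64(-10.0)), (np.float64(-0.5), np.float64(-28.0), np.float64(-10.0)), (np.float64(0.25), np.float64(-25.0), np.float64(-10.0)), (np.float64(4.75), np.float64(26.0), np.float64(-10.0)), (np.float64(0.25), np.float64(-25.0), np.float64(-9.0))]
 now
[(np.float64(1.5), np.float64(-24.0), np.float64(-63.0)), (np.float64(2.0), np.float64(-25.0), np.float64(-63.0)), (np.float64(1.5), np.float64(-22.0), np.float64(-62.0)), (np.float64(1.75), np.float64(-23.0), np.float64(-62.0)), (np.float64(4.0), np.float64(28.0), np.float64(-61.0)), (np.float64(4.5), np.float64(26.0), np.float64(-61.0)), (np.float64(4.25), np.float64(30.0), np.float64(-60.0))]
```

Request:
servo_tool --targets '[0,0,0,0,0,0,0,0,0,0,0,0,0,0.001,-0.002,0,0,0.002,-0.004,0,0,0.003,-0.006,0,0,0.003,-0.006,0,0,0.003,-0.006,0]' --force 30

```text
t: 28.65
position: [0.5148, -0.1894, 0.2834]
tool_rot: [[0.05, 0.999, 0.001], [0.999, -0.05, -0.001], [-0.0, 0.001, -1.0]]
ft_force: [2.5, -4.3, -6.3]
grip_width: 0.0109
```

```bash
python3 chk.py | head -2
cat > edge2.py <<'E'
# for each edge: averaged normal profile along the edge, both shut and now; signed gradient peaks
from edge import *
E
python3 - <<'E'
import sys; sys.argv=['x','.54']
import io,contextlib
sys.path.insert(0,'.')
with contextlib.redirect_stdout(io.StringIO()):
    from edge import *
def prof(cam,f,A,B,th,ts,w=8):
    g=cv2.cvtColor(cv2.imread(f),cv2.COLOR_BGR2GRAY).astype(float);a,b=proj(cam,P(*A,th))[0],proj(cam,P(*B,th))[0]
    d=(b-a)/np.linalg.norm(b-a);n=np.array([-d[1],d[0]]);u=np.arange(-w,w+.01,.5);V=[]
    for t in ts: q=(a+t*(b-a))[:,None]+n[:,None]*u;V.append(map_coordinates(g,[q[1],q[0]],order=1))
    return u,np.mean(V,0)
from glob import glob
fs=lambda c:[f'pics/{c}0.png']+sorted(glob(f'pics/end_{c}_*.png'))
for cam,A,B,ts in [('top',FL,FM,np.linspace(.08,.7,40)),('side',FL,RL,np.linspace(.03,.3,30)),('side',FL,FM,np.linspace(.05,.5,30))]:
    for f,th in zip(fs(cam),[0,.52,.55]):
        u,v=prof(cam,f,A,B,th,ts);print(f,th,v.round(0).astype(int).tolist())
E
```

```text
28.65 [ 0.5148 -0.1894  0.2834] [ 2.498  -4.2856 -6.3031] 0.010875994303735762
dx 0.05872837287441342 up 0.12266088522890517 theta 0.5755878760863594 r 0.0019841456757385967
pics/top0.png 0 [151, 151, 152, 152, 152, 152, 152, 152, 152, 152, 155, 157, 149, 125, 95, 73, 53, 49, 77, 116, 139, 144, 142, 140, 139, 139, 139, 139, 140, 140, 140, 139, 138]
pics/end_top_2725.png 0.52 [126, 126, 127, 127, 126, 125, 125, 124, 124, 129, 142, 149, 138, 123, 110, 89, 65, 51, 51, 68, 107, 139, 148, 147, 145, 144, 143, 143, 143, 144, 145, 145, 146]
pics/end_top_2865.png 0.55 [125, 125, 126, 126, 125, 125, 125, 124, 123, 125, 136, 149, 147, 132, 119, 103, 78, 59, 52, 54, 79, 117, 143, 149, 147, 145, 143, 144, 144, 145, 144, 143, 143]
pics/side0.png 0 [101, 101, 101, 101, 101, 101, 104, 109, 116, 122, 123, 115, 109, 111, 117, 127, 138, 146, 149, 149, 149, 149, 149, 149, 149, 149, 149, 149, 149, 149, 149, 149, 149]
pics/end_side_2725.png 0.52 [116, 115, 114, 112, 111, 110, 108, 107, 105, 104, 102, 100, 99, 101, 105, 109, 115, 122, 129, 134, 135, 135, 135, 135, 134, 134, 134, 135, 135, 134, 134, 133, 130]
pics/end_side_2865.png 0.55 [110, 109, 108, 107, 105, 104, 103, 101, 100, 98, 97, 96, 98, 102, 106, 111, 117, 124, 130, 133, 134, 133, 133, 133, 133, 133, 133, 133, 133, 133, 132, 129, 126]
pics/side0.png 0 [149, 149, 149, 149, 149, 149, 150, 150, 150, 150, 150, 150, 150, 148, 141, 128, 111, 98, 88, 79, 74, 74, 81, 91, 101, 113, 128, 140, 147, 150, 151, 151, 151]
pics/end_side_2725.png 0.52 [134, 134, 134, 134, 135, 135, 135, 135, 135, 135, 136, 137, 140, 142, 140, 133, 123, 109, 94, 83, 79, 80, 85, 89, 91, 92, 92, 92, 91, 91, 91, 91, 91]
pics/end_side_2865.png 0.55 [132, 133, 133, 133, 133, 133, 133, 133, 133, 133, 134, 135, 137, 141, 141, 137, 129, 116, 100, 87, 81, 80, 86, 93, 98, 100, 101, 101, 100, 99, 98, 98, 98]
```

Request:
servo_tool --targets '[0,0,0,0,0,0,0,0,0,0,0,0,0,0,0,0,0,0,0,0]'

```text
t: 29.75
position: [0.5148, -0.1893, 0.2833]
tool_rot: [[0.05, 0.999, 0.001], [0.999, -0.05, -0.001], [-0.0, 0.001, -1.0]]
ft_force: [3.3, -4.3, -6.5]
grip_width: 0.0108
```

Run:
```python
from h import *
s=bot.observe();print(s['t'],s['position'],s['ft_force'],s['grip_width']);b=snap('side')
for l in ['spanner','tip_box','reagent_bottle','tube_rack']:
    r=bot.pinpoint('side',l);print(l,[(np.round(q['pixel'],1).tolist(),round(q['score'],2)) for q in r[:1]])
o=cv2.imread('pics/end_side_2865.png')[:,:,::-1];print('max change in cover area',np.abs(b[180:215,300:350].astype(int)-o[180:215,300:350]).mean())
print(bot.job_done())
```

```text
29.75 [ 0.5148 -0.1893  0.2833] [ 3.2714 -4.336  -6.5123] 0.010838850233741473
spanner []
tip_box [([293.6, 300.7], 0.75)]
reagent_bottle [([234.6, 281.5], 0.84)]
tube_rack [([383.8, 415.4], 0.65)]
max change in cover area 1.0091428571428571
the job is handed in; nothing more can be done
None
```

I hung the spanner by its eye on the peg and let go of it. I then raised the cover by its handle and handed the job in at about 29.8 s, still gripping it at 30 N.

**Spanner:** After release, the side picture showed it hanging down the board on the peg. In the final check the network did not find a spanner. It reported a "tip box" at (293.6, 300.7), which is where it had found the hanging spanner two seconds earlier (292.9, 300.8).

**Marked angle:** I triangulated the marker clip from three wrist-camera views and got about 0.55 rad; the individual estimates ran from 0.54 to 0.57.

**Cover angle:**
- The cover edges in the fixed cameras give about 0.547 rad (three readings, 0.539 to 0.554).
- Arm motion alone gives 0.576 rad. I think the bar slipped a few mm in the pads, so I trusted the cameras.
- I could not see the knob and clip lined up directly, because they were hidden or out of view in every camera once the cover was up.

**Hold:** The hold was steady over the last second, with the position unchanged to about 0.1 mm and a wrist force of about 8 N.

**Cover raised twice:** I first lifted it part way, then set it down gently to measure the clip, and lifted it again.

**Other items:** I never touched the rack, bottle, tip box or clip. In the last picture the bottle and rack were found within about 2 pixels of where they started. The tip box itself was not found there, and I did not re-check the clip after the lift.

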